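Close the switch box: settle the crooked cover on its pins and snap the catch

TASK

The sheet-metal cover of the switch box has been left lying out of place on top of the box's four locating pins. Slide it across until it drops over all four pins, press it down fully home against its stiff gasket, and then turn the catch beside it clockwise until it clicks past its detent and its tongue lies over the cover's edge. Leave the mallet, the funnel and the pan alone.

Things in the scene. Friction and masses are not known exactly. Their poses are not given: they have to be found in the camera images.
- box: Galvanised sheet-metal switch box fixed to the bench, 130 (x) x 180 (y) x 60 mm high, open in the middle. Origin: centre of its underside; z up. Four upright pins at x = +-40, y = +-55 mm stand on bosses 20 mm wide whose tops, at z = 64, are the cover's seat; pins 8 mm thick, with round tips at z = 80. Catch bracket, 70 x 60 x 58 mm high, on the +y side, centre y = 121.
- gasket (a joint): How far the stiff rubber gasket is pressed in, m: 0 at the start, 0.008 when the cover is home. It is a black frame around the box's pins, outside 124 x 160 mm, bars 10 mm wide, top 72 mm above the bench at 0. It holds the cover 8 mm above its seat, yields only when the cover is pressed with roughly 10 to 15 N, and stays down.
- cover: Loose flat galvanised cover plate, 140 (x) x 190 (y) x 4 mm, about 0.4 kg, four 12 mm square holes at x = +-40, y = +-55 mm. Origin: centre of its underside, z up. Starts flat on the pin tips (z = 80 mm), shifted to the box's -y, also a bit in x and yaw. On its pins its frame matches the box's; home, its underside is at z = 64. Push its edges (box deck: z = 60) or press from above.
- catch (a joint): Turn of the catch, rad, clockwise from above: 0 released, 1.4 fully over the cover. An over-centre detent (up to 0.2 N m) holds it at either end: turned past 0.7 it snaps on to 1.4. At 0 its tongue and handle bar point 10 degrees from the box's +x towards -y; at 1.4 along the box's -y. The cover, unless home, blocks it.
- catch_handle (a point): Centre of the top of the catch's handle bar, on its turning axis, 109 mm above the bench, at x = 0, y = 125 mm in the box's frame; its axes turn with the catch (at 0 they are the box's). The upright bar is 60 mm long, 12 wide and 30 high (79 to 109 mm above the bench). The flat tongue below, 16 mm wide, 71 to 78 mm up, reaches 56 mm from the axis.
- mallet: Wooden mallet lying on the bench, head 60 mm thick x 100 mm, handle about 180 mm towards its -x. Origin below the head's centre. Leave alone.
- funnel: Sheet-metal funnel standing on its 110 mm wide mouth, 120 mm high. Origin: centre of its underside. Leave alone.
- pan: Shallow sheet-metal pan, 120 x 160 x 35 mm. Origin: centre of its underside. Leave alone.

How it is judged:
By the outcome, as a careful person would: the job done as asked, in the order asked, and still so for the second after the job is handed in, with the robot touching nothing.
It also fails if it takes over 64 s, if anything falls off the work surface, if the arm or the gripper's body presses on something with over 40 N, if the wrist force passes 120 N, or if a joint passes its speed limit or range.

ROBOT

A 6-joint arm with a two-finger parallel gripper is mounted at the origin on the work surface. World frame = base frame: x ahead of the robot, y to its left, z up, the work surface at z = 0. Lengths are in m, angles in rad, forces in N, time in s.
With the tool pointing down it reaches from about 0.325 to 0.9 m from the base axis. Payload 3.5 kg.
Tool frame: the origin (TCP) lies at the centre of the arm's flange, where the gripper is bolted on; the fingertips stand 173 mm ahead of it and the grasp point (between the pads) lies 155 mm ahead of it (bot.tcp_to_grasp is the distance from the TCP to the grasp point, in m); z points along the fingers, y is the line along which they close (so a half turn about z gives the same grasp; the last joint's range is limited). The gripper opens to 85 mm and grips with 20 to 120 N. Pads are 22 mm wide; open, the fingers measure 114 mm over their backs; the gripper's body (76 mm by 85 mm) begins 54 mm behind the grasp point. The pads swing forward as they close: fully open they stand 13 mm farther back than shut.
Start: joints at [-1.442, 0.276, -0.026, 1.268, 0, 1.467], TCP at [0.144, -0.608, 0.405] pointing down, gripper open.
Joint ranges: [-3.12, 3.12], [-0.85, 1.88], [-1.08, 1.24], [-1.95, 2.15], [-1.57, 1.53], [-3.14, 3.14]. Speed limits (rad/s): [2.57, 2.57, 3.14, 3.14, 3.14, 3.14].

INTERFACE

Orientations are given as a unit quaternion [x, y, z, w].
In Python, from bench import bot gives the robot as it stands.
- The arm moves only by the tool move_arm, never from a script. Its argument "increments" is one flat list of numbers, 7 for each row, row after row: the opening, from 0 (shut) to 1 (fully open), then the shift along the tool's x, y, z in m, then the turn, a rotation vector about the tool's x, y, z in degrees. In form: [hand, dx, dy, dz, rx, ry, rz, hand, dx, dy, dz, rx, ry, rz, ...]. A call has 1 to 5 rows; each row is the pose to reach, as a shift and turn from the pose commanded when the call began, along the tool's axes at that moment; what a row does not reach only later rows make up. A row lasts 1/12 s, in which the tool goes at most 41.7 mm and 7.16 degrees, less where a joint would pass 70% of its speed; a pose out of reach is approached as far as the arm can. A call with a gripper value outside its range is refused whole. The fingers move at their own pace and stop on an object; "squeeze" is the grip in N (left out, the last holds). Time passes only in rows, so rows that repeat a pose let the fingers close. It gives the time, the measured TCP pose, the force, the opening and the grip force at its end, in the units of the state.
- bot.read_state(): the state, without advancing time (a new reading comes with each control period).
- bot.grab_frame(name): name is "scene" or "top" or "wrist"; returns a dict with "frame" (400x640x3 uint8, blue, green, red), "fx", "fy", "cx", "cy" (pixels), "D" ([k1, k2, p1, p2, k3] as OpenCV has them; the pictures are not rectified), "R" (3x3) and "t" (3): a world point X has camera coordinates R X + t; the wrist camera has in their place "mount" (4x4, takes a point from camera to tool coordinates, whose origin is the TCP and whose axes are the flange's). Camera axes: x right, y down, z forward; pixel columns grow to the right and rows downward; lengths in m; the calibration is good to about 2 mm. A picture is of the moment at which its call begins: read the wrist's pose just before it. There is no depth.
- bot.finish_job(): hands the job in; it is judged then, once.
The state is a dict: "time": time; "joints": joint angles; "qd": joint speeds; "joint_torque": joint torques, N m; "ee_pos": TCP position; "eef_rot": TCP orientation; "wrist_force": force on the tool from outside, world axes, zero at the start; "moment": the same for the moment, N m; "finger_gap": finger opening in m; "gripper_force": force on a finger pad.
Only numpy, scipy, OpenCV 4.12 (cv2) and the standard library are available. Lean on these libraries where they do the work, as an engineer would, in place of code of your own. Each camera call takes 0.05 s, during which the arm holds its last target. There are 200 camera calls.

## Working session

There is one attempt and no reset: what is moved stays moved. The work goes in short steps, Python scripts to look and compute and a tool call to move; the robot and the scene stay as the last step left them, time stands still between calls to the robot, and variables do not carry over. Pictures are saved under pics/ and viewed, at most 10 in all, crops included, and the job is handed in when it is done.

Besides the shell and the picture viewer there is one more tool, called after "Request:" by a JSON object that holds its "op" and its "data", one argument or row to a line. move_arm: Moves the arm, as the interface text tells. Its arguments: {"type":"object","properties":{"increments":{"type":"array"},"squeeze":{"type":"number"}},"required":["increments"]}

```bash
mkdir -p pics; ls; cat > h.py <<'E'
import numpy as np, cv2
from bench import bot
from scipy.spatial.transform import Rotation as Rn
def grab(name):
    s=bot.read_state(); f=bot.grab_frame(name)
    if 'mount' in f:
        M=np.array(f['mount']); R=Rn.from_quat(s['eef_rot']).as_matrix()
        Rc=R@M[:3,:3]; c=R@M[:3,3]+np.array(s['ee_pos'])
    else:
        Rc=np.array(f['R']).T; c=-Rc@np.array(f['t'])
    f['Rc']=Rc; f['c']=c; f['K']=np.array([[f['fx'],0,f['cx']],[0,f['fy'],f['cy']],[0,0,1.]])
    return f
def ray(f,px,z):
    p=cv2.undistortPoints(np.array(px,float).reshape(-1,1,2),f['K'],np.array(f['D'],float)).reshape(-1,2)
    d=np.c_[p,np.ones(len(p))]@f['Rc'].T
    return f['c']+d*((z-f['c'][2])/d[:,2])[:,None]
def proj(f,X):
    R=f['Rc'].T; p,_=cv2.projectPoints(np.array(X,float).reshape(-1,1,3),cv2.Rodrigues(R)[0],-R@f['c'],f['K'],np.array(f['D'],float)); return p.reshape(-1,2)
E
python3 - <<'E'
from h import *
for n in('top','scene'):
    f=grab(n); cv2.imwrite(f'pics/{n}0.png',f['frame']); print(n,f['c'],f['K'][0,0])
s=bot.read_state(); print(s['ee_pos'],s['eef_rot'])
E
```

```text
pics
top [ 0.42131687 -0.02692981  1.13907837] 401.41604195998775
scene [1.34702264 0.2165482  1.08942275] 480.1771707269677
[ 0.14351424 -0.60792784  0.40366084] [ 9.93292179e-01  1.15627104e-01 -1.26560069e-05 -1.01002023e-03]
```

View pics/top0.png

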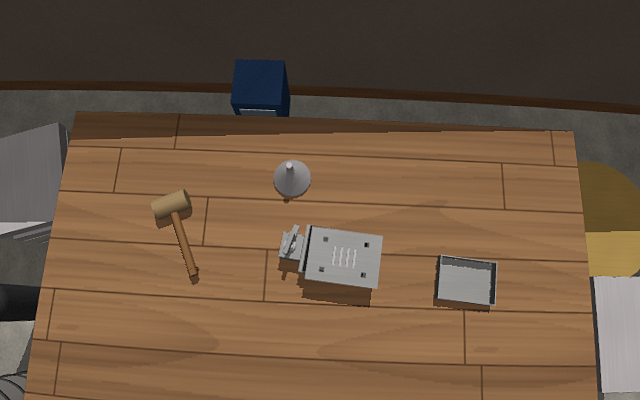

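View pics/scene0.png

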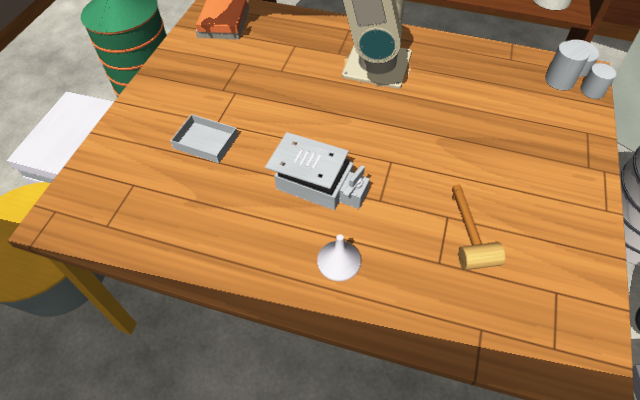

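The top view has the cover with corners near (309,227), (383,233), (379,289) and (303,279), and the catch at (291,243). The pan is at (466,280), the funnel at (292,178) and the mallet on the left. In the scene view the cover is at (310,158).

```bash
python3 - <<'E'
from h import *
f=grab('top')
print(ray(f,[(309,227),(383,233),(379,289),(303,279)],.084).round(4))
print(ray(f,[(291,243)],.109),ray(f,[(325,239),(366,245),(363,275),(321,269)],.084).round(4))
w=grab('wrist'); M=np.array(w['mount']); print(M.round(3),w['fx'])
im=cv2.resize(f['frame'][200:310,265:400],None,fx=5,fy=5,interpolation=cv2.INTER_CUBIC); cv2.imwrite('pics/top0c.png',im)
E
```

```text
[[ 0.6203  0.0193  0.084 ]
 [ 0.6128 -0.1787  0.084 ]
 [ 0.4653 -0.1701  0.084 ]
 [ 0.4823  0.0277  0.084 ]]
[[0.571398   0.06254189 0.109     ]] [[ 0.5898 -0.0248  0.084 ]
 [ 0.5786 -0.1339  0.084 ]
 [ 0.4995 -0.1278  0.084 ]
 [ 0.5103 -0.0178  0.084 ]]
[[ 0.002 -0.961 -0.278  0.071]
 [ 1.     0.002 -0.     0.001]
 [ 0.001 -0.278  0.961  0.03 ]
 [ 0.     0.     0.     1.   ]] 337.1598927033169
```

View pics/top0c.png

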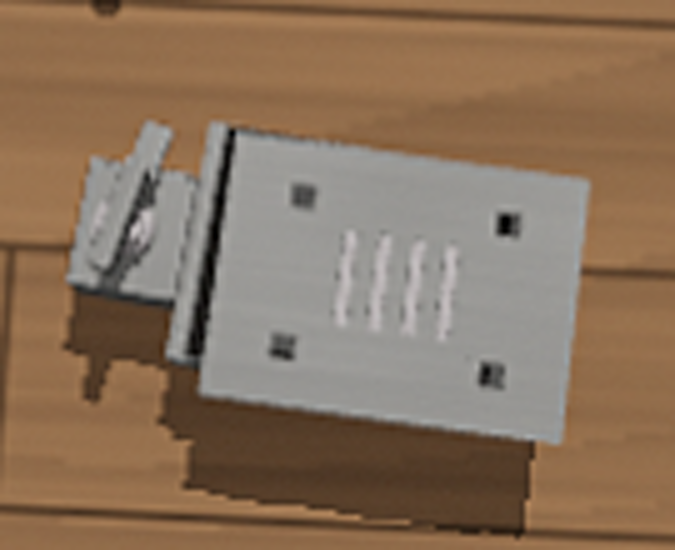

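The close crop shows the cover turned about 2° from the box, and shifted to -y by roughly 20 mm. I'm moving above it for a close look.

Request:
{"op": "move_arm", "data": {
  "increments": [1, 0.03, -0.026, 0, 0, 0, 0, 1, 0.06, -0.052, 0, 0, 0, 0, 1, 0.09, -0.078, 0, 0, 0, 0, 1, 0.12, -0.105, 0, 0, 0, 0, 1, 0.15, -0.13, 0, 0, 0, 0]
}}

```text
time: 0.62
ee_pos: [0.2602, -0.4455, 0.4044]
eef_rot: [0.993, 0.115, -0.0, -0.0]
wrist_force: [1.4, -0.3, 0.6]
finger_gap: 0.0857
gripper_force: 0.0
```

Request:
{"op": "move_arm", "data": {
  "increments": [1, 0.03, -0.026, 0, 0, 0, 0, 1, 0.06, -0.052, 0, 0, 0, 0, 1, 0.09, -0.078, 0, 0, 0, 0, 1, 0.12, -0.105, 0, 0, 0, 0, 1, 0.15, -0.13, 0, 0, 0, 0]
}}

```text
time: 1.03
ee_pos: [0.3763, -0.2843, 0.4047]
eef_rot: [0.993, 0.116, 0.0, -0.0]
wrist_force: [0.4, -0.6, 0.2]
finger_gap: 0.0854
gripper_force: 0.0
```

Request:
{"op": "move_arm", "data": {
  "increments": [1, 0.03, -0.026, 0, 0, 0, 0, 1, 0.06, -0.052, 0, 0, 0, 0, 1, 0.09, -0.078, 0, 0, 0, 0, 1, 0.12, -0.105, 0, 0, 0, 0, 1, 0.15, -0.13, 0, 0, 0, 0]
}}

```text
time: 1.45
ee_pos: [0.4925, -0.1232, 0.4047]
eef_rot: [0.993, 0.116, 0.0, 0.0]
wrist_force: [1.2, -0.9, 0.3]
finger_gap: 0.0855
gripper_force: 0.0
```

Request:
{"op": "move_arm", "data": {
  "increments": [1, 0.02, -0.02, 0, 0, 0, -7, 1, 0.04, -0.04, 0, 0, 0, -14, 1, 0.06, -0.06, 0, 0, 0, -21, 1, 0.074, -0.06, 0, 0, 0, -28, 1, 0.074, -0.06, 0, 0, 0, -34]
}}

```text
time: 1.87
ee_pos: [0.5522, -0.0482, 0.4045]
eef_rot: [0.914, 0.405, 0.001, 0.0]
wrist_force: [0.9, 0.0, 0.4]
finger_gap: 0.0851
gripper_force: 0.0
```

Request:
{"op": "move_arm", "data": {
  "increments": [0, 0, 0, 0, 0, 0, -7, 0, 0, 0, 0, 0, 0, -14, 0, 0, 0, 0, 0, 0, -21, 0, 0, 0, 0, 0, 0, -28, 0, 0, 0, 0, 0, 0, -34]
}}

```text
time: 2.28
ee_pos: [0.5501, -0.0499, 0.4044]
eef_rot: [0.757, 0.654, -0.0, -0.0]
wrist_force: [0.5, 0.2, -0.8]
finger_gap: 0.0253
gripper_force: 0.0
```

```bash
python3 - <<'E'
from h import *
f=grab('wrist'); cv2.imwrite('pics/w1.png',f['frame']); s=bot.read_state()
print(s['time'],s['ee_pos'],Rn.from_quat(s['eef_rot']).as_matrix().round(3),s['wrist_force'],np.round(s['joints'],2))
E
```

```text
2.3333 [ 0.55007246 -0.04989016  0.40445954] [[ 0.143  0.99  -0.001]
 [ 0.99  -0.143  0.   ]
 [ 0.    -0.001 -1.   ]] [-0.74794078  0.16888466  0.23464712] [-0.21  0.15 -0.19  1.24 -0.    1.51]
```

View pics/w1.png

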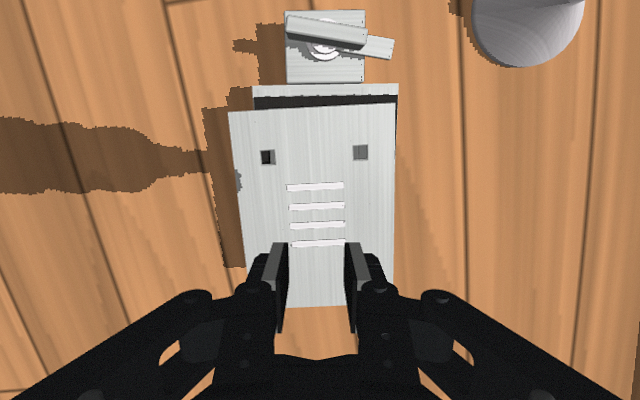

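The wrist view shows the cover's far corners at (229,112) and (397,103), with far holes at (267,157) and (360,152). The box's +y deck corners are at (253,87) and (398,84), and the bracket's corners are at (285,11) and (365,10).

```bash
python3 - <<'E'
from h import *
import glob
f=grab('wrist')
C=ray(f,[(229,112),(397,103),(267.5,157.5),(360,152.5)],.084); B=ray(f,[(253,87),(398,84)],.060); K=ray(f,[(285,11),(365,10)],.058)
H=ray(f,[(288,13),(286,34),(367,30),(364,48)],.109)
for n,a in(('C',C),('B',B),('K',K),('H',H)): print(n,a[:,:2].round(4).tolist())
def fit(m,w):
    m=np.array(m);w=w[:,:2];a=m-m.mean(0);b=w-w.mean(0)
    th=np.arctan2((a[:,0]*b[:,1]-a[:,1]*b[:,0]).sum(),(a*b).sum())
    R=np.array([[np.cos(th),-np.sin(th)],[np.sin(th),np.cos(th)]]);t=w.mean(0)-R@m.mean(0)
    print(np.degrees(th),t,((m@R.T+t-w)*1e3).round(1).tolist());return th,R,t
c=fit([(-.07,.095),(.07,.095),(-.04,.055),(.04,.055)],C)
b=fit([(-.065,.09),(.065,.09),(-.035,.151),(.035,.151)],np.r_[B,K])
print('cover in box',b[1].T@(c[2]-b[2]))
im=f['frame'].copy()
def P(x,y,z):return proj(f,np.r_[b[1]@[x,y]+b[2],z])[0]
for x,y,z in[(-.065,.09,.06),(.065,.09,.06),(-.035,.151,.058),(.035,.151,.058),(-.04,.055,.08),(.04,.055,.08),(0,.125,.109),(-.062,.08,.072),(.062,.08,.072)]:
    print(P(x,y,z).round(1)); cv2.circle(im,tuple(int(round(v)) for v in P(x,y,z)),2,(0,0,255),-1)
cv2.imwrite('pics/w1b.png',cv2.resize(im[0:200,200:440],None,fx=3,fy=3))
E
```

```text
C [[0.4874, 0.0221], [0.6275, 0.0095], [0.5126, -0.0203], [0.5925, -0.0273]]
B [[0.5071, 0.0405], [0.6352, 0.0249]]
K [[0.5453, 0.0978], [0.6128, 0.0891]]
H [[0.5497, 0.0835], [0.546, 0.0699], [0.6044, 0.0644], [0.601, 0.0526]]
-5.330763431330762 [ 0.54803939 -0.07868136] [[-0.3, 0.3], [-0.9, -0.1], [0.7, 0.1], [0.5, -0.3]]
-7.136189803210291 [ 0.56013067 -0.05648708] [[-0.3, 0.4], [0.6, -0.2], [-1.1, -0.1], [0.8, -0.1]]
cover in box [-0.00924046 -0.02352443]
[252.6  86.6]
[398.7  84.1]
[283.7  11.4]
[366.    9.9]
[280.1 127.6]
[373.3 126. ]
[327.   31.3]
[254.3  98. ]
[398.   95.6]
```

View pics/w1b.png

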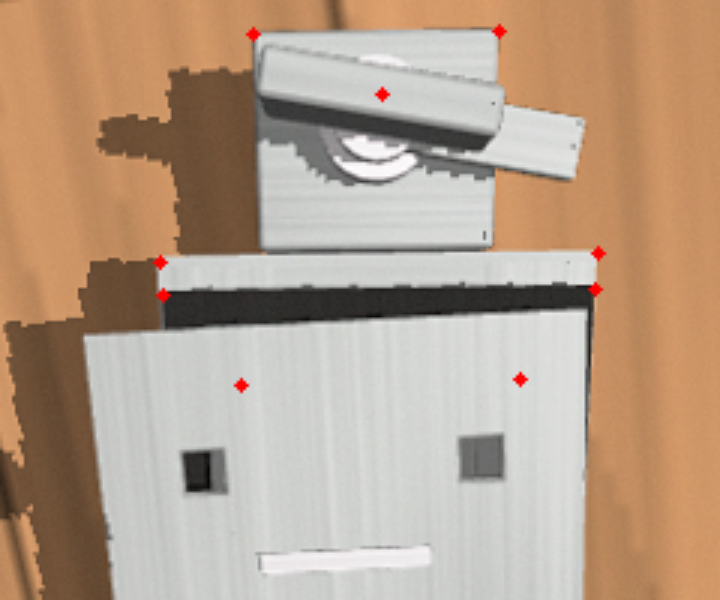

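Box at (0.560, -0.0565), yaw -7.1°. In the box frame the cover is at (-9, -23.5) mm, yaw +1.8°. First comes an x push on the -x edge with shut fingers, a little to +y of centre so the yaw turns back too.

Request:
{"op": "move_arm", "data": {
  "increments": [0, -0.005, -0.033, 0, 0, 0, -1.1, 0, -0.011, -0.066, 0, 0, 0, -1.1, 0, -0.016, -0.099, 0, 0, 0, -1.1, 0, -0.016, -0.099, 0.04, 0, 0, -1.1, 0, -0.016, -0.099, 0.08, 0, 0, -1.1]
}}

```text
time: 2.8
ee_pos: [0.4499, -0.051, 0.327]
eef_rot: [0.754, 0.657, 0.002, 0.004]
wrist_force: [0.7, -0.8, 0.2]
finger_gap: -0.0001
gripper_force: 0.0
```

Request:
{"op": "move_arm", "data": {
  "increments": [0, 0, 0, 0.04, 0, 0, 0, 0, 0, 0, 0.07, 0, 0, 0, 0, 0, 0, 0.081, 0, 0, 0, 0, 0, 0.005, 0.081, 0, 0, 0, 0, 0, 0.008, 0.081, 0, 0, 0]
}}

```text
time: 3.22
ee_pos: [0.4581, -0.0519, 0.2434]
eef_rot: [0.753, 0.658, -0.0, -0.0]
wrist_force: [1.7, 0.4, 0.2]
finger_gap: -0.0002
gripper_force: 0.0
```

```bash
cat >> h.py <<'E'
bc=np.array([.5601,-.0565]); yaw=np.radians(-7.1); RB=np.array([[np.cos(yaw),-np.sin(yaw)],[np.sin(yaw),np.cos(yaw)]])
def st():
    s=bot.read_state(); R=Rn.from_quat(s['eef_rot']).as_matrix()
    print('t',round(s['time'],2),'box mm',(1e3*RB.T@(np.array(s['ee_pos'][:2])-bc)).round(1),'z',round(s['ee_pos'][2],4),'tooly deg rel box',round(np.degrees(np.arctan2(R[1,1],R[0,1])-yaw),2),'F',(np.array(s['wrist_force'])).round(1),'gap',s['finger_gap'])
E
python3 -c "
from h import *
st(); f=grab('wrist'); cv2.imwrite('pics/w2.png',f['frame'])"
```

```text
t 3.22 box mm [-101.8   -8. ] z 0.2434 tooly deg rel box -0.63 F [1.7 0.4 0.2] gap -0.00017150094502651193
```

View pics/w2.png

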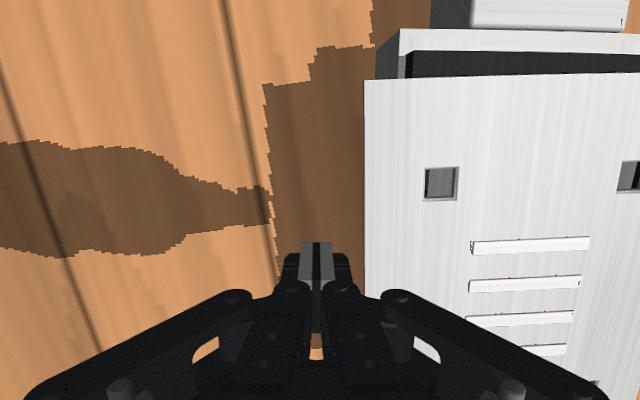

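The shut fingertips are at (316,245), with their outer edge at x≈350 and the cover's -x edge at x≈365. The gap is about 5 mm. Pushing +x.

Request:
{"op": "move_arm", "data": {
  "increments": [0, 0, 0.004, 0, 0, 0, 0, 0, 0, 0.008, 0, 0, 0, 0, 0, 0, 0.011, 0, 0, 0, 0, 0, 0, 0.014, 0, 0, 0, 0, 0, 0, 0.016, 0, 0, 0]
}}

```text
validation failed for argument at $.in...
```

```bash
cat >> h.py <<'E'
def cover(f,z=.084,draw=None):
    # bright/neutral plate mask -> holes near expected size, plus edge lines
    g=f['frame'].astype(int); sat=g.max(2)-g.min(2); m=((sat<25)&(g.max(2)>140)).astype(np.uint8)*255
    cn,hi=cv2.findContours(m,cv2.RETR_CCOMP,cv2.CHAIN_APPROX_NONE)
    out=[]
    for c,h in zip(cn,hi[0]):
        if h[3]>=0 and cv2.contourArea(c)>60:
            w=ray(f,c.reshape(-1,2).astype(float),z)[:,:2]; r=cv2.minAreaRect((w*1e3).astype(np.float32))
            if 8<min(r[1]) and max(r[1])<15: out.append(((1e3*RB.T@(np.array(r[0])/1e3-bc)).round(1).tolist(),np.round(r[1],1).tolist()))
    return out
E
python3 -c "
from h import *
st(); f=grab('wrist'); print(cover(f)); cv2.imwrite('pics/w3.png',f['frame'])"
```

```text
t 3.27 box mm [-100.2   -8.2] z 0.2447 tooly deg rel box -0.6 F [0.6 0.  0.4] gap -2.7067009773475896e-05
[([-51.4, 30.7], [13.3, 13.9])]
```

View pics/w3.png

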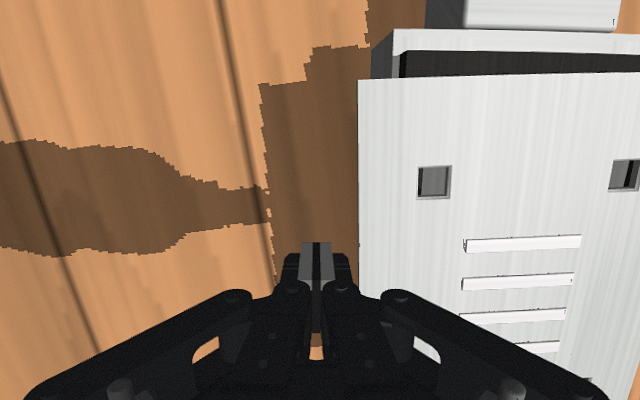

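That move was rejected, so nothing changed: the tip outer edge is at x≈350 and the cover edge at x≈359. Resending the push.

Request:
{"op": "move_arm", "data": {
  "increments": [0, 0, 0.004, 0, 0, 0, 0, 0, 0, 0.008, 0, 0, 0, 0, 0, 0, 0.011, 0, 0, 0, 0, 0, 0, 0.014, 0, 0, 0, 0, 0, 0, 0.016, 0, 0, 0, 0]
}}

```text
time: 3.73
ee_pos: [0.4727, -0.0535, 0.2438]
eef_rot: [0.753, 0.659, -0.001, -0.002]
wrist_force: [-6.3, 2.7, 4.8]
finger_gap: -0.0001
gripper_force: 3.2
```

```bash
python3 -c "
from h import *
st(); f=grab('wrist'); print(cover(f))"
```

```text
t 3.73 box mm [-87.1  -7.8] z 0.2438 tooly deg rel box -0.52 F [-6.3  2.7  4.8] gap -0.00011283164462180425
[([-42.9, 30.0], [13.5, 13.9])]
```

Request:
{"op": "move_arm", "data": {
  "increments": [0, 0, 0.0015, 0, 0, 0, 0, 0, 0, 0.0025, 0, 0, 0, 0, 0, 0, 0.0025, 0, 0, 0, 0]
}}

```text
time: 4.03
ee_pos: [0.4761, -0.0542, 0.2438]
eef_rot: [0.753, 0.659, -0.0, -0.0]
wrist_force: [-4.2, 1.1, 2.2]
finger_gap: 0.0001
gripper_force: 2.0
```

```bash
python3 -c "
from h import *
st(); f=grab('wrist'); print(cover(f)); cv2.imwrite('pics/w4.png',f['frame'])"
```

```text
t 4.03 box mm [-83.6  -8.1] z 0.2438 tooly deg rel box -0.52 F [-4.2  1.1  2.2] gap 0.00012194090645625163
[([42.0, 27.6], [14.1, 14.6]), ([-38.3, 30.1], [12.7, 13.8])]
```

View pics/w4.png

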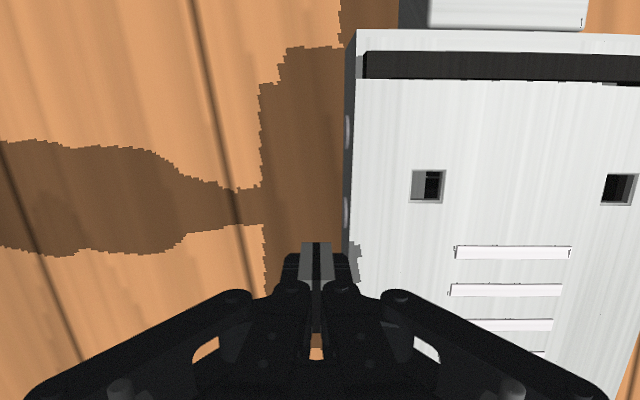

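The cover's far holes sit at (428,185) and (620,188), i.e. x is centred, yaw is about -1.8° and roughly 26 mm in y remain. Now the two-finger push on the -y edge, which squares the yaw.

Request:
{"op": "move_arm", "data": {
  "increments": [0, 0, -0.008, 0, 0, 0, 0, 0, 0, -0.008, -0.035, 0, 0, -0.5, 0, -0.03, 0.0, -0.055, 0, 0, -0.5, 0.5, -0.06, 0.02, -0.055, 0, 0, -0.5, 1, -0.09, 0.045, -0.055, 0, 0, -0.5]
}}

```text
time: 4.5
ee_pos: [0.5096, -0.1505, 0.3011]
eef_rot: [0.749, 0.662, 0.001, 0.003]
wrist_force: [0.8, -0.2, -0.0]
finger_gap: 0.0232
gripper_force: 0.0
```

Request:
{"op": "move_arm", "data": {
  "increments": [1, -0.028, 0.02, 0, 0, 0, 0, 1, -0.052, 0.039, 0, 0, 0, 0, 1, -0.052, 0.039, 0.035, 0, 0, 0, 1, -0.052, 0.039, 0.07, 0, 0, 0, 1, -0.052, 0.039, 0.07, 0, 0, 0]
}}

```text
time: 4.92
ee_pos: [0.5385, -0.2054, 0.2228]
eef_rot: [0.75, 0.661, -0.002, -0.004]
wrist_force: [-1.5, 1.0, -1.1]
finger_gap: 0.0831
gripper_force: 0.0
```

```bash
python3 -c "
from h import *
st(); f=grab('wrist'); print(cover(f)); cv2.imwrite('pics/w5.png',f['frame'])"
```

```text
t 4.92 box mm [  -3.  -150.5] z 0.2228 tooly deg rel box -0.09 F [-1.5  1.  -1.1] gap 0.08310508620404557
[([39.9, -82.2], [14.4, 14.1]), ([-40.2, -80.8], [14.6, 13.5])]
```

View pics/w5.png

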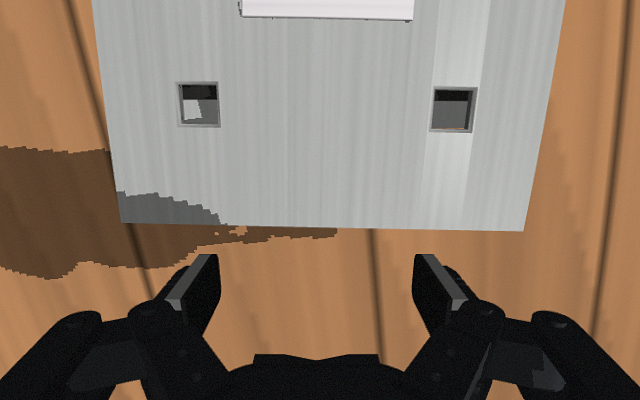

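The near holes are at (198,104) and (453,109), giving yaw about -1° and y offset -26.5 mm. The open pads are at y≈255, just behind the cover edge at y≈228. Pushing +y.

Request:
{"op": "move_arm", "data": {
  "increments": [1, 0.007, 0.003, -0.005, 0, 0, 0, 1, 0.013, 0.003, -0.005, 0, 0, 0, 1, 0.018, 0.003, -0.005, 0, 0, 0, 1, 0.022, 0.003, -0.005, 0, 0, 0, 1, 0.026, 0.003, -0.005, 0, 0, 0]
}}

```text
time: 5.38
ee_pos: [0.5487, -0.1808, 0.2362]
eef_rot: [0.75, 0.662, -0.0, 0.003]
wrist_force: [0.3, -4.9, 2.3]
finger_gap: 0.0853
gripper_force: 2.5
```

Request:
{"op": "move_arm", "data": {
  "increments": [1, 0.002, 0, 0, 0, 0, 0, 1, 0.004, 0, 0, 0, 0, 0, 1, 0.006, 0, 0, 0, 0, 0, 1, 0.008, 0, 0, 0, 0, 0, 1, 0.009, 0, 0, 0, 0, 0]
}}

```text
time: 5.8
ee_pos: [0.5488, -0.1719, 0.2342]
eef_rot: [0.75, 0.662, -0.0, 0.001]
wrist_force: [0.5, -5.1, 3.5]
finger_gap: 0.0856
gripper_force: 2.6
```

```bash
python3 -c "
from h import *
st(); f=grab('wrist'); print(cover(f)); cv2.imwrite('pics/w6.png',f['frame'])"
```

```text
t 5.8 box mm [   3.  -115.9] z 0.2342 tooly deg rel box -0.05 F [ 0.5 -5.1  3.5] gap 0.08555840019711165
[([37.0, -66.1], [14.2, 14.1]), ([-42.8, -66.3], [14.4, 13.6])]
```

Request:
{"op": "move_arm", "data": {
  "increments": [1, 0.001, 0.0, 0.004, 0, 0, 0, 1, 0.002, 0.001, 0.004, 0, 0, 0, 1, 0.004, 0.002, 0.004, 0, 0, 0, 1, 0.006, 0.003, 0.004, 0, 0, 0, 1, 0.006, 0.003, 0.004, 0, 0, 0]
}}

```text
time: 6.27
ee_pos: [0.5514, -0.1646, 0.2285]
eef_rot: [0.749, 0.662, 0.001, -0.002]
wrist_force: [0.1, 0.6, 0.2]
finger_gap: 0.0851
gripper_force: 0.0
```

```bash
python3 -c "
from h import *
for i in range(2):
  st(); f=grab('wrist'); print(cover(f))"
```

```text
t 6.27 box mm [   4.7 -108.4] z 0.2285 tooly deg rel box 0.03 F [0.1 0.6 0.2] gap 0.0851046292994782
[([35.5, -54.6], [13.0, 13.2]), ([-39.4, -54.5], [13.4, 12.8])]
t 6.32 box mm [   4.7 -108.5] z 0.2286 tooly deg rel box 0.03 F [ 0.4  0.  -0.8] gap 0.0854125055844444
[([35.5, -54.7], [13.4, 13.2]), ([-39.4, -54.5], [13.4, 12.8])]
```

```bash
python3 -c "
from h import *
f=grab('wrist'); print(cover(f,.076))
f=grab('top'); print(cover(f,.076))"
```

```text
[([37.7, -55.7], [14.3, 14.1]), ([-42.5, -55.5], [14.4, 13.7])]
[]
```

It dropped: hole spacing fits a top at 76 mm. Retreating, rising, shutting the fingers and moving over the centre.

Request:
{"op": "move_arm", "data": {
  "increments": [1, -0.015, 0, 0, 0, 0, 0, 1, -0.015, 0, -0.04, 0, 0, 0, 1, -0.015, 0, -0.08, 0, 0, 0, 0, -0.015, 0, -0.12, 0, 0, 0, 0, 0.02, 0, -0.13, 0, 0, 0]
}}

```text
time: 6.88
ee_pos: [0.557, -0.1503, 0.3669]
eef_rot: [0.752, 0.66, 0.002, 0.006]
wrist_force: [1.9, -0.7, 1.1]
finger_gap: 0.0639
gripper_force: 0.0
```

Request:
{"op": "move_arm", "data": {
  "increments": [0, 0.03, -0.003, 0, 0, 0, 0, 0, 0.06, -0.005, 0, 0, 0, 0, 0, 0.088, -0.005, 0, 0, 0, 0, 0, 0.088, -0.005, 0, 0, 0, 0, 0, 0.088, -0.005, 0, 0, 0, 0]
}}

```text
time: 7.3
ee_pos: [0.5603, -0.0567, 0.3595]
eef_rot: [0.749, 0.663, -0.0, -0.0]
wrist_force: [-0.1, 1.0, 0.3]
finger_gap: 0.0006
gripper_force: 0.0
```

```bash
python3 -c "
from h import *
st(); f=grab('wrist'); print(cover(f,.076)); cv2.imwrite('pics/w7.png',f['frame'])"
```

```text
t 7.3 box mm [ 0.3 -0.2] z 0.3595 tooly deg rel box 0.14 F [-0.1  1.   0.3] gap 0.0005795817999121271
[([37.7, -56.0], [14.6, 14.4]), ([-42.2, -55.7], [14.6, 13.9]), ([38.4, 54.3], [14.0, 13.4]), ([-41.7, 54.8], [14.0, 12.6])]
```

View pics/w7.png

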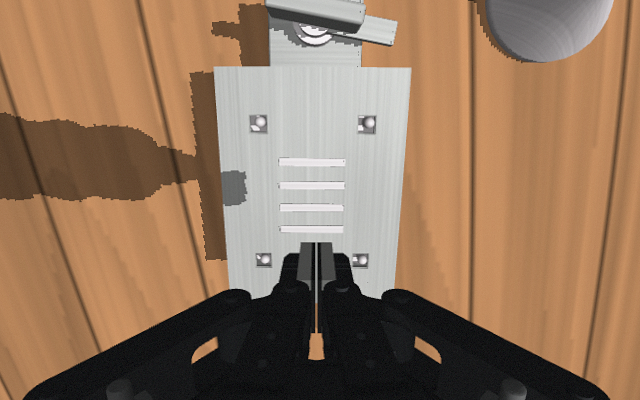

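All four pins show through the holes, at (258,123), (367,124), (264,260) and (361,260). Descending to press at the centre.

Request:
{"op": "move_arm", "data": {
  "increments": [0, 0, 0, 0.035, 0, 0, 0, 0, 0, 0, 0.07, 0, 0, 0, 0, 0, 0, 0.095, 0, 0, 0, 0, 0, 0, 0.104, 0, 0, 0, 0, 0, 0, 0.107, 0, 0, 0]
}}

```text
time: 7.77
ee_pos: [0.5592, -0.0588, 0.2502]
eef_rot: [0.75, 0.661, -0.002, -0.002]
wrist_force: [0.4, -0.5, 0.3]
finger_gap: 0.0001
gripper_force: 0.0
```

Request:
{"op": "move_arm", "data": {
  "increments": [0, 0, 0, 0.001, 0, 0, 0, 0, 0, 0, 0.002, 0, 0, 0, 0, 0, 0, 0.003, 0, 0, 0, 0, 0, 0, 0.004, 0, 0, 0, 0, 0, 0, 0.005, 0, 0, 0]
}}

```text
time: 8.18
ee_pos: [0.5612, -0.0583, 0.249]
eef_rot: [0.75, 0.662, 0.001, 0.001]
wrist_force: [-1.0, 0.8, 7.4]
finger_gap: -0.0002
gripper_force: 4.2
```

Request:
{"op": "move_arm", "data": {
  "increments": [0, 0, 0, 0.001, 0, 0, 0, 0, 0, 0, 0.002, 0, 0, 0, 0, 0, 0, 0.003, 0, 0, 0, 0, 0, 0, 0.004, 0, 0, 0, 0, 0, 0, 0.005, 0, 0, 0]
}}

```text
time: 8.6
ee_pos: [0.5613, -0.0583, 0.245]
eef_rot: [0.75, 0.662, 0.001, 0.001]
wrist_force: [-3.5, 0.1, 8.9]
finger_gap: -0.0001
gripper_force: 4.7
```

Request:
{"op": "move_arm", "data": {
  "increments": [0, 0, 0, 0.001, 0, 0, 0, 0, 0, 0, 0.002, 0, 0, 0, 0, 0, 0, 0.003, 0, 0, 0, 0, 0, 0, 0.004, 0, 0, 0, 0, 0, 0, 0.004, 0, 0, 0]
}}

```text
time: 9.02
ee_pos: [0.5613, -0.0582, 0.2414]
eef_rot: [0.75, 0.662, 0.001, 0.001]
wrist_force: [-2.9, -0.1, 11.1]
finger_gap: 0.0001
gripper_force: 5.6
```

Yielding at about 10 N. Continuing until it is home and the force rises.

Request:
{"op": "move_arm", "data": {
  "increments": [0, 0, 0, 0.001, 0, 0, 0, 0, 0, 0, 0.002, 0, 0, 0, 0, 0, 0, 0.003, 0, 0, 0, 0, 0, 0, 0.004, 0, 0, 0, 0, 0, 0, 0.005, 0, 0, 0]
}}

```text
time: 9.43
ee_pos: [0.5614, -0.0582, 0.2412]
eef_rot: [0.75, 0.662, 0.001, 0.002]
wrist_force: [-15.4, 3.6, 46.8]
finger_gap: 0.0003
gripper_force: 23.6
```

Request:
{"op": "move_arm", "data": {
  "increments": [0, 0, 0, 0.001, 0, 0, 0, 0, 0, 0, 0.002, 0, 0, 0, 0, 0, 0, 0.003, 0, 0, 0, 0, 0, 0, 0.004, 0, 0, 0, 0, 0, 0, 0.004, 0, 0, 0]
}}

```text
time: 9.85
ee_pos: [0.5614, -0.0581, 0.2411]
eef_rot: [0.749, 0.662, 0.001, 0.002]
wrist_force: [-22.3, 3.8, 63.2]
finger_gap: 0.0008
gripper_force: 31.7
```

It has stopped 8 mm down with the force well up, so it is home. Rising, then turning towards the catch while checking the cover.

Request:
{"op": "move_arm", "data": {
  "increments": [0, 0, 0, -0.02, 0, 0, 0, 0, 0, 0, -0.05, 0, 0, 0, 0, 0, 0, -0.085, 0, 0, 0, 0, 0, 0, -0.12, 0, 0, 0, 0, 0, 0, -0.12, 0, 0, 0]
}}

```text
time: 10.27
ee_pos: [0.5634, -0.0586, 0.3583]
eef_rot: [0.75, 0.662, 0.004, 0.006]
wrist_force: [1.0, -0.7, 1.8]
finger_gap: -0.0
gripper_force: 0.0
```

```bash
python3 -c "
from h import *
st(); f=grab('wrist'); print(cover(f,.068)); cv2.imwrite('pics/w8.png',f['frame']); print(f['c'])"
```

```text
t 10.27 box mm [ 3.6 -1.7] z 0.3583 tooly deg rel box -0.0 F [ 1.  -0.7  1.8] gap -4.479622882540369e-05
[([35.6, 56.2], [9.6, 10.0])]
[0.57318462 0.01039187 0.32844409]
```

Request:
{"op": "move_arm", "data": {
  "increments": [1, 0.03, -0.002, 0, 0, 0, -7, 1, 0.06, -0.002, 0, 0, 0, -14, 1, 0.09, -0.002, 0, 0, 0, -21, 1, 0.1265, -0.002, 0, 0, 0, -28, 1, 0.1265, -0.002, 0, 0, 0, -35]
}}

```text
time: 10.73
ee_pos: [0.574, 0.0722, 0.3487]
eef_rot: [0.511, 0.86, 0.001, -0.001]
wrist_force: [-0.2, -0.0, 0.3]
finger_gap: 0.0603
gripper_force: 0.0
```

Request:
{"op": "move_arm", "data": {
  "increments": [1, 0, 0, 0, 0, 0, -7, 1, 0, 0, 0, 0, 0, -14, 1, 0, 0, 0, 0, 0, -21, 1, 0, 0, 0, 0, 0, -28, 1, 0, 0, 0, 0, 0, -35]
}}

```text
time: 11.15
ee_pos: [0.5737, 0.0678, 0.3484]
eef_rot: [0.231, 0.973, -0.0, -0.001]
wrist_force: [-0.6, 0.7, -0.4]
finger_gap: 0.085
gripper_force: 0.0
```

Request:
{"op": "move_arm", "data": {
  "increments": [1, 0, 0, 0, 0, 0, -5, 1, 0, 0, 0, 0, 0, -10, 1, 0, 0, 0.03, 0, 0, -10, 1, 0, 0, 0.05, 0, 0, -10, 1, 0, 0, 0.05, 0, 0, -10]
}}

```text
time: 11.57
ee_pos: [0.5714, 0.0676, 0.2943]
eef_rot: [0.149, 0.989, -0.001, -0.005]
wrist_force: [-0.4, 0.1, -1.0]
finger_gap: 0.0852
gripper_force: 0.0
```

```bash
python3 -c "
from h import *
st(); f=grab('wrist'); cv2.imwrite('pics/w9.png',f['frame'])
s=bot.read_state(); R=Rn.from_quat(s['eef_rot']).as_matrix()
# bar top corners expected vs seen: bright blobs
def P(x,y,z): return proj(f,np.r_[RB@[x,y]+bc,z])[0].round(0)
a=np.radians(-10)
for u,v in((.03,.006),(.03,-.006),(-.03,-.006),(-.03,.006)): print(P(u*np.cos(a)-v*np.sin(a),.125+u*np.sin(a)+v*np.cos(a),.109))
g=f['frame'].astype(int); print(s['joints'][5])
for col in (300,320,340):
  print(col,[int(v) for v in g[150:330:6,col].mean(1)])
for row in (200,230,260):
  print(row,[int(v) for v in g[row,230:410:5].mean(1)])
"
```

```text
t 11.57 box mm [ -4.1 124.6] z 0.2943 tooly deg rel box 79.98 F [-0.4  0.1 -1. ] gap 0.08521101874446446
[331. 309.]
[309. 309.]
[308. 201.]
[333. 201.]
0.3042666282775612
300 [74, 76, 63, 66, 119, 194, 198, 201, 97, 101, 101, 130, 247, 247, 247, 246, 213, 211, 212, 211, 212, 134, 136, 138, 135, 132, 128, 142, 143, 141]
320 [73, 77, 67, 64, 101, 100, 102, 68, 66, 182, 197, 194, 198, 198, 198, 202, 202, 203, 205, 205, 208, 210, 210, 210, 209, 210, 211, 222, 136, 140]
340 [76, 66, 66, 141, 198, 201, 198, 197, 179, 101, 73, 229, 113, 189, 243, 243, 246, 208, 208, 214, 136, 138, 135, 134, 127, 136, 142, 138, 140, 139]
200 [203, 204, 206, 205, 201, 202, 204, 75, 196, 193, 197, 190, 199, 196, 98, 100, 94, 79, 88, 81, 82, 93, 91, 205, 202, 203, 156, 154, 155, 156, 155, 149, 149, 149, 148, 148]
230 [205, 202, 201, 205, 205, 205, 210, 214, 150, 213, 200, 203, 205, 222, 248, 245, 91, 205, 199, 204, 208, 231, 240, 242, 209, 208, 202, 147, 148, 148, 147, 149, 149, 151, 151, 152]
260 [215, 214, 208, 209, 209, 215, 218, 217, 218, 215, 215, 211, 210, 214, 213, 212, 139, 213, 204, 206, 211, 189, 209, 208, 211, 213, 215, 182, 134, 134, 137, 139, 138, 134, 133, 134]
```

The bar is where it was predicted, at rows 204–313 around column 322. Descending to grip it.

Request:
{"op": "move_arm", "data": {
  "increments": [1, -0.003, 0, 0.018, 0, 0, 0, 1, -0.003, 0, 0.036, 0, 0, 0, 0.3, -0.003, 0, 0.036, 0, 0, 0, 0, -0.003, 0, 0.036, 0, 0, 0, 0, -0.003, 0, 0.036, 0, 0, 0],
  "squeeze": 40
}}

```text
time: 12.03
ee_pos: [0.5777, 0.0668, 0.2651]
eef_rot: [0.149, 0.989, 0.0, 0.001]
wrist_force: [0.9, 0.2, -0.1]
finger_gap: 0.0518
gripper_force: 0.0
```

Request:
{"op": "move_arm", "data": {
  "increments": [0, 0, 0, 0, 0, 0, 0, 0, 0, 0, 0, 0, 0, 0, 0, 0, 0, 0, 0, 0, 0, 0, 0, 0, 0, 0, 0, 0]
}}

```text
time: 12.37
ee_pos: [0.5779, 0.0676, 0.2651]
eef_rot: [0.148, 0.989, 0.002, 0.001]
wrist_force: [-0.0, 5.0, 3.0]
finger_gap: 0.0111
gripper_force: 42.7
```

```bash
python3 -c "
from h import *
st()"
```

```text
t 12.37 box mm [  2.3 125.3] z 0.2651 tooly deg rel box 80.02 F [-0.  5.  3.] gap 0.011149296050473595
```

Request:
{"op": "move_arm", "data": {
  "increments": [0, 0, 0, 0, 0, 0, 6, 0, 0, 0, 0, 0, 0, 12, 0, 0, 0, 0, 0, 0, 18, 0, 0, 0, 0, 0, 0, 24, 0, 0, 0, 0, 0, 0, 30]
}}

```text
time: 12.78
ee_pos: [0.5773, 0.0668, 0.2652]
eef_rot: [0.402, 0.916, -0.0, 0.001]
wrist_force: [-2.2, 0.2, 6.3]
finger_gap: 0.0109
gripper_force: 43.2
```

Request:
{"op": "move_arm", "data": {
  "increments": [0, 0, 0, 0, 0, 0, 6, 0, 0, 0, 0, 0, 0, 12, 0, 0, 0, 0, 0, 0, 18, 0, 0, 0, 0, 0, 0, 24, 0, 0, 0, 0, 0, 0, 30]
}}

```text
time: 13.2
ee_pos: [0.5762, 0.0663, 0.2651]
eef_rot: [0.626, 0.78, -0.002, -0.0]
wrist_force: [-6.7, -1.7, 10.5]
finger_gap: 0.0111
gripper_force: 43.7
```

Request:
{"op": "move_arm", "data": {
  "increments": [0, 0, 0, 0, 0, 0, 6, 0, 0, 0, 0, 0, 0, 12, 0, 0, 0, 0, 0, 0, 18, 0, 0, 0, 0, 0, 0, 21, 0, 0, 0, 0, 0, 0, 21]
}}

```text
time: 13.62
ee_pos: [0.5753, 0.0662, 0.2651]
eef_rot: [0.756, 0.655, -0.003, -0.001]
wrist_force: [-8.1, -2.1, 12.3]
finger_gap: 0.011
gripper_force: 44.0
```

```bash
python3 -c "
from h import *
st(); print(bot.read_state()['moment'])"
```

```text
t 13.62 box mm [-1.000e-01  1.237e+02] z 0.2651 tooly deg rel box -1.06 F [-8.1 -2.1 12.3] gap 0.011037676655170981
[-0.30849533  1.68678533  0.42354935]
```

Turned 81°. Releasing, rising clear and checking.

Request:
{"op": "move_arm", "data": {
  "increments": [0.6, 0, 0, 0, 0, 0, 0, 1, 0, 0, 0, 0, 0, 0, 1, 0, 0, 0, 0, 0, 0, 1, 0, 0, -0.01, 0, 0, 0, 1, 0, 0, -0.03, 0, 0, 0]
}}

```text
time: 14.03
ee_pos: [0.5758, 0.0667, 0.2917]
eef_rot: [0.755, 0.655, -0.002, -0.002]
wrist_force: [0.4, -0.6, -0.0]
finger_gap: 0.0707
gripper_force: 0.0
```

Request:
{"op": "move_arm", "data": {
  "increments": [1, 0, 0, -0.03, 0, 0, 0, 1, 0, 0, -0.06, 0, 0, 0, 1, 0, 0, -0.09, 0, 0, 0, 1, -0.03, 0, -0.1, 0, 0, 0, 1, -0.06, 0, -0.1, 0, 0, 0]
}}

```text
time: 14.45
ee_pos: [0.5703, 0.0077, 0.3991]
eef_rot: [0.754, 0.657, 0.003, 0.003]
wrist_force: [1.0, -0.3, -0.7]
finger_gap: 0.0854
gripper_force: 0.0
```

```bash
python3 -c "
from h import *
st(); f=grab('wrist'); cv2.imwrite('pics/w10.png',f['frame'])
def P(x,y,z): return proj(f,np.r_[RB@[x/1e3,y/1e3]+bc,z/1e3])[0]
g=f['frame'].astype(int).mean(2)
def line(n,pts):
  print(n,[int(g[int(v),int(u)]) if 0<=u<640 and 0<=v<400 else -1 for u,v in (P(*p) for p in pts)])
line('across handle +y end',[(x,145,109) for x in range(-20,21,2)])
line('across handle -y end',[(x,103,109) for x in range(-20,21,2)])
line('across tongue',[(x,75,78) for x in range(-24,25,2)])
line('along tongue',[(0,y,78) for y in range(96,50,-2)])
for p in[(0,155,109),(0,95,109),(0,69,78)]: print(P(*p))
import cv2
cv2.imwrite('pics/w10c.png',cv2.resize(f['frame'],(640,400)))
"
```

```text
t 14.45 box mm [ 2.2 64.9] z 0.3991 tooly deg rel box -0.83 F [ 1.  -0.3 -0.7] gap 0.08536888719018657
across handle +y end [108, 108, 106, 107, 107, 105, 105, 117, 186, 189, 189, 197, 200, 167, 199, 200, 197, 202, 199, 200, 201]
across handle -y end [173, 98, 95, 101, 102, 103, 105, 83, 183, 190, 191, 200, 184, 148, 179, 198, 197, 198, 200, 199, 197]
across tongue [201, 200, 195, 197, 193, 199, 100, 103, 90, 193, 201, 201, 195, 201, 195, 187, 183, 202, 197, 199, 197, 199, 199, 199, 202]
along tongue [194, 194, 163, 196, 194, 192, 196, 193, 194, 196, 195, 195, 193, 176, 195, 195, 194, 195, 196, 196, 196, 195, 194]
[306.45392104  74.10613253]
[307.981654   155.93287112]
[308.99878463 179.89194987]
```

The handle is parallel to the box's -y at both ends, and the tongue's tip is at y≈70 mm over the cover. The catch could only turn this far with the cover home, and the arm is clear.

```bash
python3 -c "
from bench import bot
print(bot.finish_job())"
```

```text
the job is handed in; nothing more can be done
None
```

The job is handed in: the cover is over all four pins and pressed home, and the catch is turned clockwise past its detent with its tongue over the cover's edge; it took about 14.5 s, and the mallet, funnel and pan were left alone.

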